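Cap of unknown thread at the party drinks table

ROBOT

A 7-joint arm with a two-finger parallel gripper is mounted at the origin on the work surface. World frame = base frame: x ahead of the robot, y to its left, z up, the work surface at z = 0. Lengths are in m, angles in rad, forces in N, time in s.
With the tool pointing down it reaches from about 0.425 to 0.925 m from the base axis. Payload 6.8 kg.
Tool frame: the origin (TCP) lies between the finger pads; the fingertips stand r.tip_reach ahead of it and the grasp point (between the pads) lies 11 mm behind it (r.tip_reach is the distance from the TCP to the fingertips, in m); z points along the fingers, y is the direction in which the jaws open and shut (so a half turn about z gives the same grasp; the last joint's range is limited). The gripper opens to 85 mm and grips with 20 to 120 N. Pads are 22 mm wide; open, the fingers measure 114 mm over their backs; the gripper's body (76 mm by 85 mm) begins 54 mm behind the grasp point. The pads swing forward as they close: fully open they stand 13 mm farther back than shut.
Start: joints at [-1.354, 0.477, 0.022, 1.555, -0.011, 1.109, -0.083], TCP at [0.215, 0.64, 0.239] pointing down, gripper open.
Joint ranges: [-2.96, 2.96], [-0.34, 2.1], [-1.41, 1.46], [0.24, 2.44], [-1.37, 4.51], [0.17, 1.92], [-2.96, 2.96]. Speed limits (rad/s): [2.39, 2.39, 3.14, 3.14, 3.14, 3.14, 3.14].

INTERFACE

Orientations are given as a rotation vector (axis times angle).
In Python, from bench import r, eyes, spotter gives the robot as it stands.
- The arm moves only by the tool carry_out, never from a script. Its argument "series" is text: rows parted by semicolons, each of 5 numbers parted by spaces: the shift along the tool's x, y, z in cm, then the turn about the tool's z in rad, then the opening, from 0 (shut) to 1 (fully open). In form: x y z yaw gripper; .... A call has 1 to 8 rows; each row shifts and turns the commanded pose from where the row before left it, along the tool's axes as they then stand; what a row does not reach is not made up. A row lasts 1/8 s, in which the tool goes at most 62.5 mm and 10.7 degrees, less where a joint would pass 70% of its speed; a pose out of reach is approached as far as the arm can. A call with a gripper value outside its range is refused whole. The fingers move at their own pace and stop on an object; "grip_force" is the grip in N (left out, the last holds). Time passes only in rows, so rows that do not move let the fingers close. It gives the time, the measured TCP pose, the force and the opening at its end, in the units of the state.
- r.get_obs(): the state, without advancing time (a new reading comes with each control period).
- eyes.grab_frame(name): name is "side" or "top"; returns a dict with "color" (480x640x3 uint8, blue, green, red), "intrinsics" (3x3 intrinsics, pixels), "D" ([k1, k2, p1, p2, k3] as OpenCV has them; the pictures are not rectified), "R" (3x3) and "t" (3): a world point X has camera coordinates R X + t. Camera axes: x right, y down, z forward; pixel columns grow to the right and rows downward; lengths in m; the calibration is good to about 2 mm. A picture is of the moment at which its call begins. There is no depth.
- r.hand_in(): hands the job in, once; it reports no verdict.
Trained networks look in a picture, given as the dict that the camera call returned (one of the last four; its "shot" number tells which), for a name from the list of things; names that differ only in an ending like _2 or _b are one class to them, and where a whole thing is asked for, a point or a joint stands for the part that bears it (a point fixed in the world has none). Each returns a list of dicts, best first, with "confidence" (0 to 1); they miss things now and then, are a little off and sometimes report something else, mostly with a low value. They report only what shows in the picture. A call takes as long as a camera call. They do not tell look-alikes from the thing itself.
- spotter.search_frame(picture, query): "uv" ([column, row] in pixels, amid what is visible of it).
- spotter.trace(picture, query): "pixels" (480x640 bool, what is visible of it) and "uv" ([column, row] in pixels, amid what is visible of it).
- spotter.mark_of(picture, query): "uv" ([column, row] in pixels: a listed point, or the origin of a listed thing).
The state is a dict: "clock": time; "joints": joint angles; "qvel": joint speeds; "tau": joint torques, N m; "tcp_pos": TCP position; "orientation": TCP orientation; "contact_force": force on the tool from outside, world axes, zero at the start; "moment": the same for the moment, N m; "grip_width": finger opening in m.
Only numpy, scipy, OpenCV 4.12 (cv2) and the standard library are available. Lean on these libraries where they do the work, as an engineer would, in place of code of your own. Each camera call takes 0.05 s, during which the arm holds its last target.

TASK

Take the twist-lock filler cap off the green drinks cooler and stand it upright in the middle of the round cork mat, then let go. Nobody remembers whether this cap opens the usual way or is reverse-threaded, so feel which way it turns before lifting it straight out; leave the red cooler's cap as it is.

Things in the scene. Friction and masses are not known exactly. Their poses are not given: they have to be found in the camera images.
- cap: Filler cap of the green cooler, about 120 g. Origin: centre of its underside; z up. White disc 74 mm across, 15 to 21 mm above the origin; on it an upright black wing to grip, 50 mm long (own x), 14 mm thick (own y), 21 to 55 mm above the origin: grip it across its thickness, fingertips just above the disc. Hidden underneath: a foot 32 mm across and a locking bar 60 x 10 x 6 mm along x.
- filler (a point): Where the cap sits: centre of the filler on the green cooler (fixed, 140 x 190 mm), at deck height, 95 mm up; grey collar 81 mm across, 13 mm high. Locked at the start: wing along this x axis. One way (not visible, differs each time) the cap meets a hard stop within 5 degrees; the other way it turns freely, and turned 50 to 110 degrees (75 is best) it lifts straight out, with 2 mm play.
- mat: Round cork mat lying fixed on the table, 130 mm across, 8 mm thick; origin at the centre of its underside, so its top is 8 mm above the origin.
- red_cap (a joint): Turn of the like-looking cap on the red cooler (a twin of the green one, on the other side of the table), in rad; 0 at the start. Not to be turned.
There are look-alikes about, which are no part of the job. Leave any blue or orange look-alike of the cap alone.

How it is judged:
By the outcome, as a careful person would: the job done as asked, in the order asked, and still so for the second after the job is handed in, with the robot touching nothing.
It also fails if it takes over 45 s, if anything falls off the work surface, if the arm or the gripper's body presses on something with over 40 N, if the wrist force passes 120 N, or if a joint passes its speed limit or range.

## Working session

There is one attempt and no reset: what is moved stays moved. The work goes in short steps, Python scripts to look and compute and a tool call to move; the robot and the scene stay as the last step left them, time stands still between calls to the robot, and variables do not carry over. Pictures are saved under pics/ and viewed, and the job is handed in when it is done.

Besides the shell and the picture viewer there is one more tool, called after "Call:" as name(argument=value, ...), one argument or row to a line, values as JSON. carry_out: Moves the arm, as the interface text tells. Its arguments: {"type":"object","properties":{"series":{"type":"string"},"grip_force":{"type":"number"}},"required":["series"]}

```bash
mkdir -p pics; ls
cat > h.py <<'E'
import numpy as np, cv2
from bench import r, eyes, spotter
def ray(f,uv):
    p=cv2.undistortPoints(np.array([[uv]],float),np.array(f["intrinsics"],float),np.array(f["D"],float))[0,0]
    R=np.array(f["R"]);t=np.array(f["t"]);
    return -R.T@t, R.T@np.array([p[0],p[1],1.])
def atz(f,uv,z):
    c,d=ray(f,uv); return c+d*(z-c[2])/d[2]
def proj(f,X):
    R=np.array(f["R"],float);t=np.array(f["t"],float)
    return cv2.projectPoints(np.array([X],float),cv2.Rodrigues(R)[0],t,np.array(f["intrinsics"],float),np.array(f["D"],float))[0][0,0]
E
python3 - <<'E'
from h import *
o=r.get_obs(); print(o, r.tip_reach)
for n in ["top","side"]:
    f=eyes.grab_frame(n); cv2.imwrite(f"pics/{n}0.png",f["color"])
    print(n,"cam",-np.array(f["R"]).T@np.array(f["t"]))
    for q,z in [("cap",.095+.015),("filler",.095),("mat",0),("red_cap",.13)]:
        for fn in ("mark_of","search_frame"):
            try:
                for d in getattr(spotter,fn)(f,q): print(q,fn,np.round(d["uv"],1),round(d["confidence"],2),atz(f,d["uv"],z).round(4))
            except Exception as e: print(q,fn,e)
E
```

```text
pics
{'clock': 0.0, 'joints': array([-1.35413236,  0.47776577,  0.02235286,  1.55645323, -0.01155313,
        1.10929457, -0.08310202]), 'qvel': array([-0.00178642,  0.00091091,  0.00070757, -0.00099401, -0.00124051,
       -0.00130672, -0.00186678]), 'tau': array([ 7.06055494e-05, -5.96455586e+01,  1.60799190e+00, -2.81196374e+01,
        1.24864373e-02,  9.17502330e-03,  1.48309891e-05]), 'tcp_pos': array([0.21520473, 0.63916634, 0.23834821]), 'orientation': array([-5.07891064e-01, -3.10006244e+00,  2.79944469e-03]), 'contact_force': array([ 0.31333449, -0.78674521, -0.70834283]), 'moment': array([-0.01882184, -0.00629415,  0.01973342]), 'grip_width': 0.08579447272337377} 0.008
top cam [0.51778769 0.06156313 1.1686207 ]
cap mark_of [266.2 212.5] 0.95 [0.6319 0.1555 0.11  ]
cap mark_of [169.2 286.8] 0.72 [0.489  0.3414 0.11  ]
cap mark_of [329.6 213.7] 0.69 [0.6294 0.0335 0.11  ]
cap mark_of [279.3 147. ] 0.65 [0.7602 0.1309 0.11  ]
cap search_frame [276.7 143.4] 0.75 [0.7673 0.1361 0.11  ]
cap search_frame [263.1 209.3] 0.65 [0.6381 0.1616 0.11  ]
cap search_frame [329.9 211.2] 0.5
[... 450 characters left out ...]
108 0.1293 0.11  ]
cap mark_of [196.  236.9] 0.68 [0.3902 0.2084 0.11  ]
cap mark_of [334.6 263.2] 0.58 [ 0.5387 -0.0719  0.11  ]
cap mark_of [340.7 225.1] 0.58 [0.6553 0.0219 0.11  ]
cap search_frame [294.6 202.2] 0.95 [0.6506 0.1713 0.11  ]
cap search_frame [332.7 255.8] 0.75 [ 0.5549 -0.0506  0.11  ]
cap search_frame [191.3 226.5] 0.75 [0.4073 0.2517 0.11  ]
cap search_frame [341.3 214.4] 0.69 [0.6906 0.0536 0.11  ]
filler mark_of [294.5 209.8] 0.66 [0.643  0.1637 0.095 ]
filler search_frame [279.2 225.3] 0.83 [0.5696 0.1361 0.095 ]
mat mark_of [248.2 292.1] 0.97 [0.4332 0.0896 0.    ]
mat search_frame [244.3 294.1] 0.92 [ 0.4225  0.0901 -0.    ]
red_cap mark_of it knows: cap, filler, mat
```

View pics/top0.png

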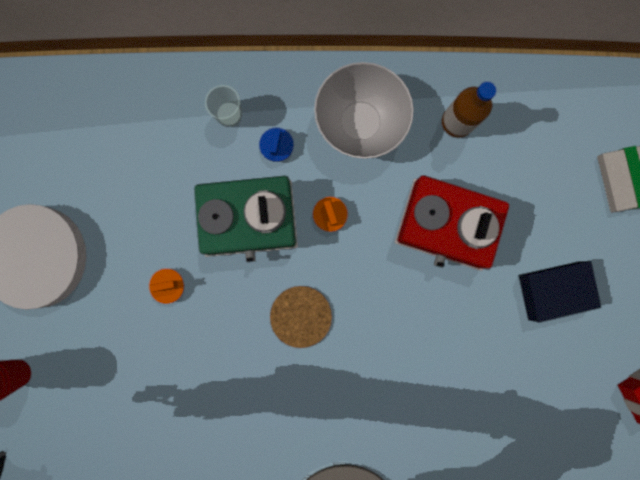

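View pics/side0.png

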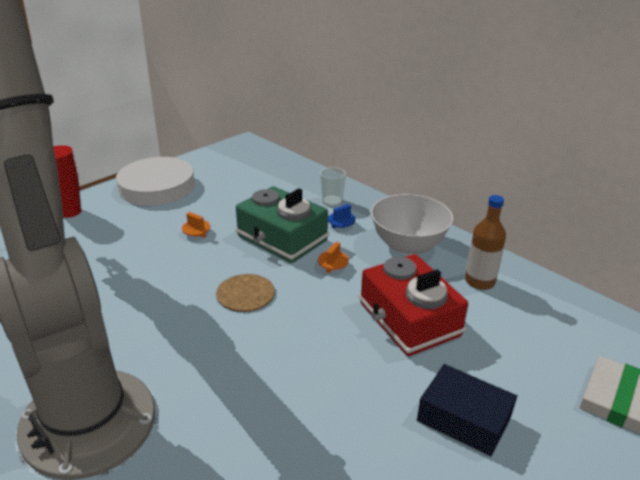

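The top view shows the green cooler at about (245,215), with the white cap and its black wing at (264,211). Blue and orange look-alikes lie on the table at (277,145), (330,214) and (167,286). The mat is at (301,316) and the red cooler's cap at (480,228). Next I'll refine the positions by segmenting the cap.

Run:
```python
from h import *
f=eyes.grab_frame("top"); im=f["color"]
cv2.imwrite("pics/crop0.png",cv2.resize(im[160:360,180:380],(800,800),interpolation=cv2.INTER_CUBIC)[:600])
for d in spotter.trace(f,"cap"): print("cap",np.round(d["uv"],1),d["confidence"],d["pixels"].sum())
for d in spotter.trace(f,"mat"):
    m=d["pixels"].astype(np.uint8); c=max(cv2.findContours(m,0,2)[0],key=cv2.contourArea)
    e=cv2.fitEllipse(c); print("mat",e,atz(f,e[0],.008))
hsv=cv2.cvtColor(im,cv2.COLOR_BGR2HSV)
sub=np.zeros(im.shape[:2],bool); sub[188:236,242:288]=True
v=hsv[...,2];s=hsv[...,1]
print(im[212,250],im[212,264],im[200,285],im[195,250])
white=(v>110)&(s<70)&sub; 
n,l,st,_=cv2.connectedComponentsWithStats(white.astype(np.uint8)); k=1+st[1:,4].argmax()
c=max(cv2.findContours((l==k).astype(np.uint8),0,1)[0],key=cv2.contourArea)
h=cv2.convexHull(c); e=cv2.fitEllipse(h); print("disc",e,atz(f,e[0],.116))
disc=np.zeros(im.shape[:2],np.uint8); cv2.fillConvexPoly(disc,h,1); disc=cv2.erode(disc,np.ones((3,3)))
blk=(v<70)&(disc>0); ys,xs=np.nonzero(blk)
P=np.array([atz(f,(x,y),.15)[:2] for x,y in zip(xs,ys)])
mu=P.mean(0);w,V=np.linalg.eigh(np.cov(P.T)); print("wing",len(P),mu,w**.5*12**.5,V[:,1],np.degrees(np.arctan2(V[1,1],V[0,1])), xs.mean(),ys.mean())
# cooler green orientation
g=((hsv[...,0]>55)&(hsv[...,0]<95)&(s>90)&(v>30)).astype(np.uint8); g[:, :180]=0;g[:,310:]=0;g[:160]=0;g[270:]=0
g=cv2.morphologyEx(g,cv2.MORPH_CLOSE,np.ones((45,45)));c=max(cv2.findContours(g,0,2)[0],key=cv2.contourArea)
b=cv2.boxPoints(cv2.minAreaRect(c)); print("box",[atz(f,p,.095)[:2].round(4) for p in b])
print("filler-all",[(np.round(d["uv"],1),round(d["confidence"],2)) for d in spotter.mark_of(f,"filler")])
f=eyes.grab_frame("side");im=f["color"]
cv2.imwrite("pics/crops0.png",cv2.resize(im[170:270,220:360],(784,560),interpolation=cv2.INTER_CUBIC))
for d in spotter.trace(f,"mat"):
    m=d["pixels"].astype(np.uint8); c=max(cv2.findContours(m,0,2)[0],key=cv2.contourArea)
    e=cv2.fitEllipse(c); print("mat",e,atz(f,e[0],.006))
```

```text
cap [275.2 144. ] 0.81 982
cap [262.7 212.5] 0.73 1141
cap [168.5 286.1] 0.58 955
mat ((300.6725158691406, 316.07940673828125), (59.90239334106445, 60.14786148071289), 95.95317840576172) [0.42577112 0.09173062 0.008     ]
[155 162 171] [15 12 14] [29 46 16] [59 79 45]
disc ((263.073486328125, 210.65904235839844), (37.03621292114258, 38.9680061340332), 175.23414611816406) [0.63477999 0.16101687 0.116     ]
wing 198 [0.6331609  0.15790348] [0.01404633 0.04814414] [-0.99368547 -0.11220152] -173.55776054889955 263.030303030303 209.510101010101
box [array([0.6891, 0.3017]), array([0.7065, 0.114 ]), array([0.5692, 0.1007]), array([0.5516, 0.2862])]
filler-all []
mat ((244.82188415527344, 292.3652038574219), (36.87322235107422, 59.979923248291016), 85.11654663085938) [0.42272996 0.08790431 0.006     ]
```

View pics/crop0.png

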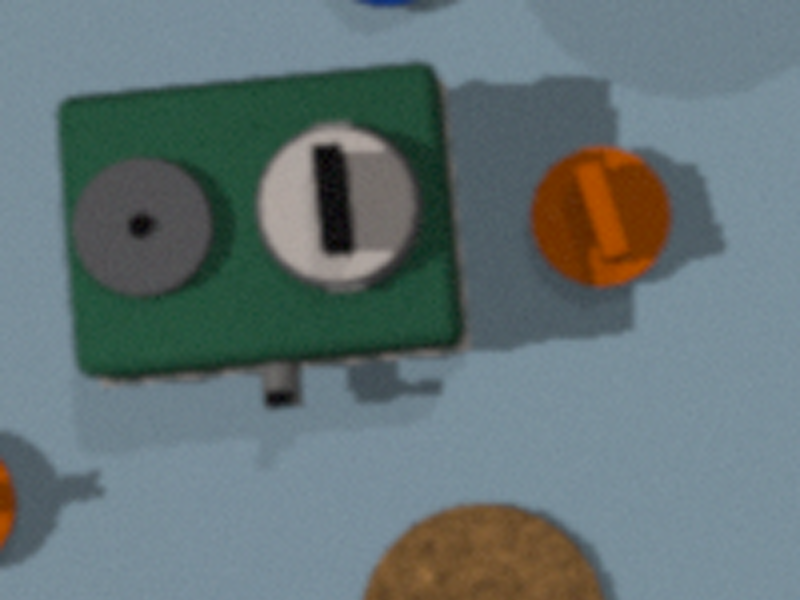

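View pics/crops0.png

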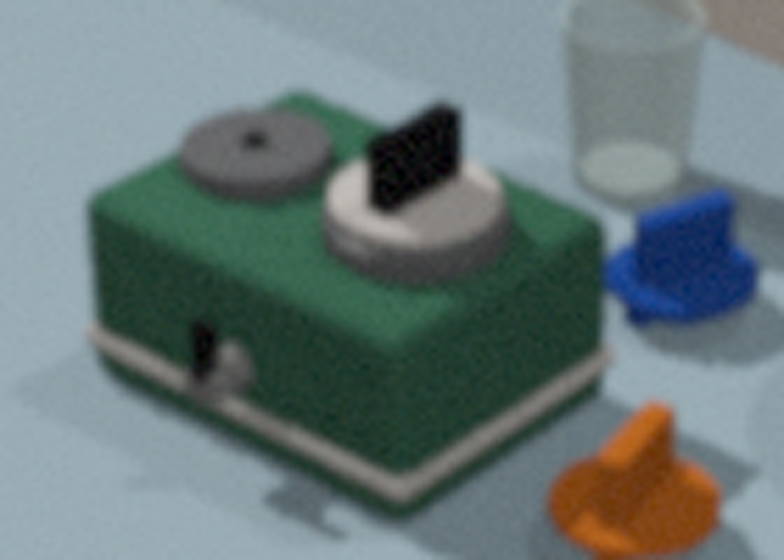

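```bash
cat > fit.py <<'E'
from h import *
from scipy.optimize import minimize
def hullmask(f,pts):
    R=np.array(f["R"],float);t=np.array(f["t"],float)
    uv=cv2.projectPoints(np.array(pts,float),cv2.Rodrigues(R)[0],t,np.array(f["intrinsics"],float),np.array(f["D"],float))[0][:,0]
    m=np.zeros((480,640),np.uint8); cv2.fillConvexPoly(m,cv2.convexHull(np.round(uv*256).astype(np.int32)),255,cv2.LINE_AA,8)
    return m/255.
def wing(p):
    x,y,z,a=p; c,s=np.cos(a),np.sin(a)
    return [(x+c*i-s*j,y+s*i+c*j,z+k) for i in(-.025,.025) for j in(-.007,.007) for k in(.021,.055)]
def disc(p):
    x,y,z,_=p; return [(x+.037*np.cos(b),y+.037*np.sin(b),z+k) for b in np.linspace(0,6.28,60) for k in(.015,.021)]
E
python3 - <<'E'
from fit import *
fs=[eyes.grab_frame("top"),eyes.grab_frame("side")]
def run(fs,p0,free):
    def cost(q):
        p=np.array(p0,float); p[free]+=np.array(q)*np.array([.01,.01,.01,.2])[free]; c=0
        for f in fs:
            v=cv2.GaussianBlur(f["color"],(3,3),0).max(2).astype(float)
            w=hullmask(f,wing(p)); d=np.maximum(hullmask(f,disc(p)),w)
            reg=cv2.dilate(d,np.ones((9,9)))>0
            hsv=cv2.cvtColor(f["color"],cv2.COLOR_BGR2HSV)
            blk=np.clip((75-v)/30,0,1); sat=hsv[...,1]<75
            black=np.where(d>0.5,blk,0)   # wing inside silhouette
            c+=((blk-w)[d>.5]**2).sum()+0.5*(((sat|(blk>.5))*1.-d)[reg]**2).sum()
        return c
    best=min((minimize(cost,x0,method="Nelder-Mead",options=dict(xatol=.005,initial_simplex=np.vstack([x0]+[np.array(x0)+e for e in np.eye(len(x0))*.5]))) for x0 in ([0]*len(free),[.3]*len(free),[-.3]*len(free))),key=lambda o:o.fun)
    p=np.array(p0,float); p[free]+=best.x*np.array([.01,.01,.01,.2])[free]; return p.round(4),best.fun
p0=[.634,.16,.095,.1]
print(run(fs[:1],p0,[0,1,3]));print(run(fs[1:],p0,[0,1,3]));print(run(fs,p0,[0,1,3]));print(run(fs,p0,[0,1,2,3]))
o=r.get_obs();print(o["clock"])
E
```

```text
(array([0.6346, 0.1612, 0.095 , 0.1412]), np.float64(244.71259515570932))
(array([0.6194, 0.1441, 0.095 , 0.6677]), np.float64(251.96058439061898))
(array([0.6342, 0.1593, 0.095 , 0.3239]), np.float64(582.0541906958863))
(array([0.6362, 0.1609, 0.0855, 0.273 ]), np.float64(538.0587543252595))
1.2
```

Run:
```python
from fit import *
fs=[eyes.grab_frame("top"),eyes.grab_frame("side")]
rois=[(194,228,252,278),(185,210,283,306)]
for f,ro in zip(fs,rois):
    v=f["color"].max(2); print(np.percentile(v[ro[0]:ro[1],ro[2]:ro[3]],[2,10,20,30,50,80]))
def run(ix,p0,free):
    S=np.array([.01,.01,.01,.2])[free]
    def cost(q):
        p=np.array(p0,float); p[free]+=q*S; c=0
        for i in ix:
            f=fs[i];a,b,cc,d=rois[i]
            v=f["color"].max(2).astype(float)[a:b,cc:d]
            blk=np.clip((65-v)/45,0,1); c+=((blk-cv2.GaussianBlur(hullmask(f,wing(p)),(3,3),.7)[a:b,cc:d])**2).sum()
        return c
    n=len(free)
    best=min((minimize(cost,x0,method="Nelder-Mead",options=dict(xatol=.003,initial_simplex=np.vstack([x0]+[x0+e for e in np.eye(n)*.6]))) for x0 in (np.zeros(n),np.ones(n)*.3,-np.ones(n)*.3)),key=lambda o:o.fun)
    p=np.array(p0,float); p[free]+=best.x*S; return p.round(4),round(best.fun,1)
p0=[.634,.16,.095,.1]
print(run([0],p0,[0,1,3]),run([1],p0,[0,1,3]),run([0,1],p0,[0,1,3]),run([0,1],p0,[0,1,2,3]))
f=fs[1];p=run([0,1],p0,[0,1,3])[0]
for f,n,ro in zip(fs,"ts",[(160,260,200,320),(170,270,220,340)]):
    im=f["color"].copy()
    for g,c in((wing,(0,0,255)),(disc,(255,0,255))):
        m=(hullmask(f,g(p))>.5).astype(np.uint8); cv2.drawContours(im,cv2.findContours(m,0,1)[0],-1,c,1)
    cv2.imwrite(f"pics/fit_{n}.png",cv2.resize(im[ro[0]:ro[1],ro[2]:ro[3]],(480,400),interpolation=0))
a=cv2.imread("pics/fit_t.png");b=cv2.imread("pics/fit_s.png");cv2.imwrite("pics/fit.png",cv2.resize(np.hstack([a,b]),(800,333)))
```

```text
[ 15.   21.3  47.6  99.9 115.  167. ]
[  5.   14.   20.   37.2 121.  170.2]
(array([0.6342, 0.1593, 0.095 , 0.2128]), np.float64(88.6)) (array([0.628 , 0.1501, 0.095 , 0.4793]), np.float64(65.3)) (array([0.6372, 0.1601, 0.095 , 0.3445]), np.float64(176.4)) (array([0.6368, 0.1606, 0.0873, 0.3423]), np.float64(167.1))
```

View pics/fit.png

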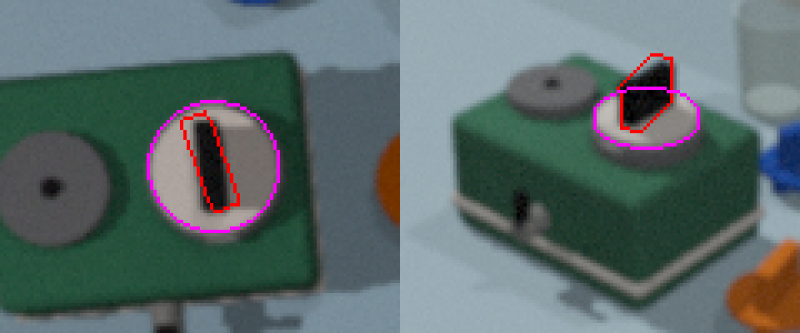

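Run:
```python
from fit import *
fs=[eyes.grab_frame("top"),eyes.grab_frame("side")]
rows=[]
for p in ([.634,.160,.095,.1],[.632,.159,.095,.1],[.634,.158,.092,.1]):
    t=[]
    for f,ro in zip(fs,[(180,240,230,302),(170,230,260,332)]):
        im=cv2.resize(f["color"][ro[0]:ro[1],ro[2]:ro[3]],None,fx=5,fy=5,interpolation=cv2.INTER_CUBIC)
        for g,c in((wing,(0,0,255)),(disc,(255,0,255))):
            uv=np.array([proj(f,X) for X in g(p)]); h=cv2.convexHull(((uv-[ro[2],ro[0]]+.5)*5).astype(np.int32)); cv2.polylines(im,[h],True,c,1)
        t.append(im)
    rows.append(np.hstack(t))
cv2.imwrite("pics/fit2.png",np.vstack(rows[:2]))
cv2.imwrite("pics/fit3.png",rows[2])
```

```text
(no output)
```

View pics/fit2.png

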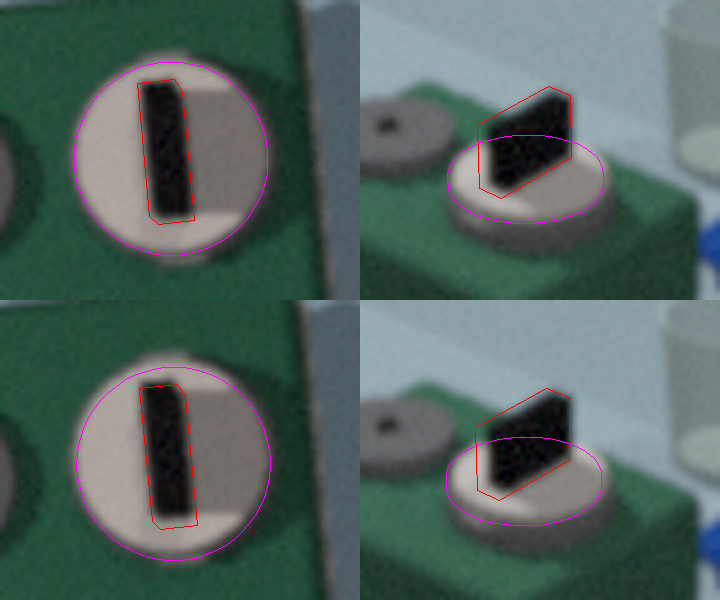

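Call:
carry_out(
  series="0 0 0 -0.142 1; 0 0 0 -0.141 1; 0 0 0 -0.141 1; -2.5 -3.5 0 0 1; -2.5 -3.5 0 0 1; -2.5 -3.5 0 0 1; -2.5 -3.5 0 0 1; -2.5 -3.5 0 0 1",
  grip_force=60,
)

```text
clock: 2.4
tcp_pos: [0.358, 0.4769, 0.2395]
orientation: [-0.156, 3.137, 0.001]
contact_force: [0.2, -0.4, 0.6]
grip_width: 0.0852
```

```bash
cat > to.py <<'E'
import sys
from h import *
from scipy.spatial.transform import Rotation as Ro
def st(tgt=None):
    o=r.get_obs(); R=Ro.from_rotvec(o["orientation"]).as_matrix()
    print("t",round(o["clock"],2),"tcp",o["tcp_pos"].round(4),"ytool deg",np.degrees(np.arctan2(R[1,1],R[0,1])).round(2),"tilt z",R[:,2].round(3),"F",o["contact_force"].round(1),"M",o["moment"].round(2),"w",round(o["grip_width"],4),"j",o["joints"].round(2))
    if tgt is not None: print("tool shift cm",(R.T@(np.array(tgt)-o["tcp_pos"])*100).round(2))
if __name__=="__main__": st([float(a) for a in sys.argv[1:4]] if len(sys.argv)>3 else None)
E
python3 to.py .635 .16 .2
```

```text
t 2.4 tcp [0.358  0.4769 0.2395] ytool deg 95.68 tilt z [ 0.  0. -1.] F [ 0.2 -0.4  0.6] M [ 0.02 -0.03 -0.01] w 0.0852 j [-1.01  0.35 -0.02  1.75  0.01  1.04  0.63]
tool shift cm [-24.42 -34.27   3.95]
```

Call:
carry_out(
  series="-3.5 -4.9 0 0 1; -3.5 -4.9 0 0 1; -3.5 -4.9 0 0 1; -3.5 -4.9 0 0 1; -3.5 -4.9 0 0 1; -3.5 -4.9 0 0 1; -2.5 -4 0 0 1; 0 0 0 0 1",
)

```text
clock: 3.4
tcp_pos: [0.6264, 0.1633, 0.2393]
orientation: [-0.143, 3.137, -0.004]
contact_force: [-0.3, 1.0, -0.1]
grip_width: 0.0853
```

```bash
python3 to.py .635 .16 .128
```

```text
t 3.4 tcp [0.6264 0.1633 0.2393] ytool deg 95.23 tilt z [ 0.001 -0.003 -1.   ] F [-0.3  1.  -0.1] M [ 0.04  0.02 -0.06] w 0.0853 j [-0.45  0.43  0.14  1.63 -0.06  1.08  1.36]
tool shift cm [-0.81 -0.38 11.13]
```

Call:
carry_out(
  series="-0.8 -0.4 1 0 1; 0 0 2.5 0 1; 0 0 2.5 0 1; 0 0 1.5 0 1; 0 0 0 0 1",
)

```text
clock: 4.03
tcp_pos: [0.6313, 0.1665, 0.1629]
orientation: [0.158, -3.135, 0.001]
contact_force: [0.1, -0.1, 0.0]
grip_width: 0.0852
```

```bash
python3 to.py .635 .16 .128
python3 - <<'E'
from h import *
t=[]
for n,ro in (("top",(160,260,200,320)),("side",(150,250,220,340))):
    f=eyes.grab_frame(n); t.append(cv2.resize(f["color"][ro[0]:ro[1],ro[2]:ro[3]],(400,333),interpolation=2))
cv2.imwrite("pics/ap.png",np.hstack(t))
E
```

```text
t 4.03 tcp [0.6313 0.1665 0.1629] ytool deg 95.77 tilt z [-0.003 -0.    -1.   ] F [ 0.1 -0.1  0. ] M [-0.01 -0.03  0.  ] w 0.0852 j [-0.44  0.52  0.12  1.69 -0.07  0.94  1.38]
tool shift cm [-0.31 -0.68  3.49]
```

View pics/ap.png

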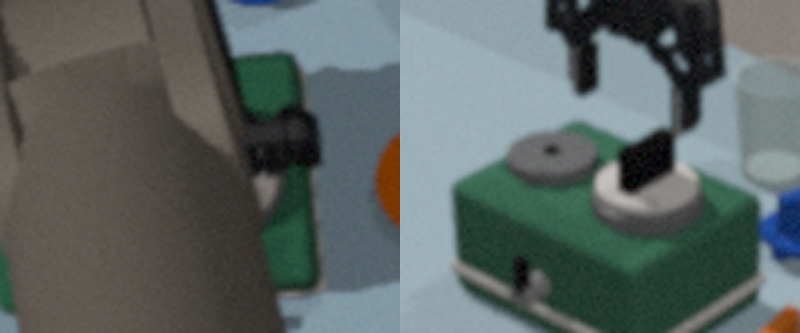

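The fingers are straddling the wing. A small correction is needed before going down.

Call:
carry_out(
  series="-0.3 -0.65 0 0 1; 0 0 1.5 0 1; 0 0 1.5 0 1; 0 0 0.45 0 1; 0 0 0 0 1; 0 0 0 0 1",
)

```text
clock: 4.88
tcp_pos: [0.6363, 0.1596, 0.1301]
orientation: [-0.156, 3.137, 0.0]
contact_force: [-0.5, 0.7, 0.4]
grip_width: 0.0851
```

```bash
python3 to.py .635 .16 .128
python3 - <<'E'
from h import *
f=eyes.grab_frame("side"); cv2.imwrite("pics/ap2.png",cv2.resize(f["color"][150:250,220:340],(720,600),interpolation=2))
E
```

```text
t 4.88 tcp [0.6363 0.1596 0.1301] ytool deg 95.68 tilt z [ 0.001  0.    -1.   ] F [-0.5  0.7  0.4] M [-0.06  0.01 -0.03] w 0.0851 j [-0.43  0.56  0.12  1.7  -0.08  0.88  1.4 ]
tool shift cm [0.13 0.05 0.21]
```

View pics/ap2.png

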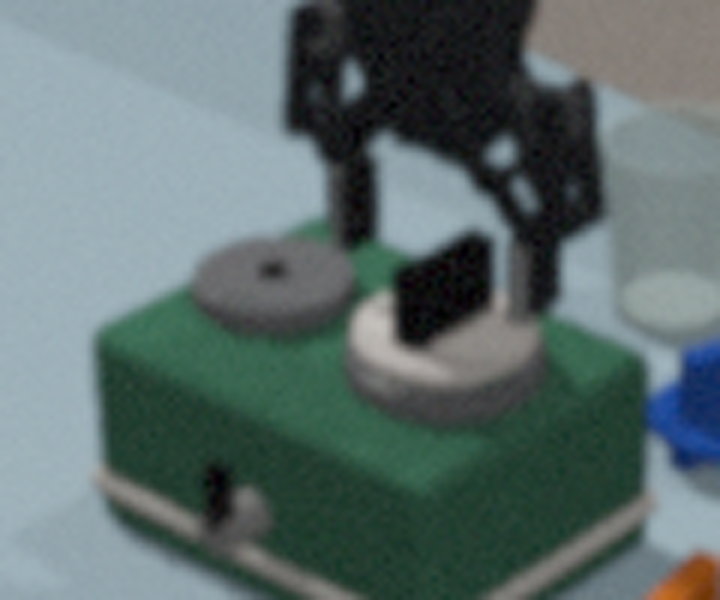

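The pads' midpoint (about (437,280) in the crop) matches the wing centre at (445,290), so I'll close the gripper.

Call:
carry_out(
  series="0 0 0.1 0 0.4; 0 0 0 0 0; 0 0 0 0 0; 0 0 0 0 0; 0 0 0 0 0; 0 0 0 0 0",
  grip_force=60,
)

```text
clock: 5.68
tcp_pos: [0.636, 0.159, 0.1287]
orientation: [0.155, -3.138, 0.001]
contact_force: [0.6, -1.9, -0.1]
grip_width: 0.0132
```

```bash
python3 to.py .635 .16 .128
```

```text
t 5.67 tcp [0.636  0.159  0.1287] ytool deg 95.66 tilt z [-0.    -0.001 -1.   ] F [ 0.6 -1.9 -0.1] M [-0.43 -0.01  0.02] w 0.0132 j [-0.42  0.56  0.12  1.7  -0.08  0.88  1.4 ]
tool shift cm [0.09 0.11 0.07]
```

Call:
carry_out(
  series="0 0 0 -0.04 0; 0 0 0 -0.04 0; 0 0 0 -0.04 0; 0 0 0 0 0; 0 0 0 0 0",
)

```text
clock: 6.3
tcp_pos: [0.6359, 0.1597, 0.1287]
orientation: [0.343, -3.123, -0.0]
contact_force: [0.4, 0.9, -1.2]
grip_width: 0.013
```

```bash
python3 to.py .635 .16 .128
```

```text
t 6.3 tcp [0.6359 0.1597 0.1287] ytool deg 102.55 tilt z [-0.  0. -1.] F [ 0.4  0.9 -1.2] M [ 0.07  0.02 -0.  ] w 0.013 j [-0.4   0.56  0.09  1.7  -0.06  0.88  1.5 ]
tool shift cm [0.08 0.05 0.07]
```

Call:
carry_out(
  series="0 0 0 -0.06 0; 0 0 0 -0.06 0; 0 0 0 0 0",
)

```text
clock: 6.68
tcp_pos: [0.6359, 0.1594, 0.1287]
orientation: [0.529, -3.096, -0.0]
contact_force: [0.0, -0.5, -0.8]
grip_width: 0.013
```

```bash
python3 to.py .635 .16 .128;  python3 - <<'E'
from h import *
f=eyes.grab_frame("side"); cv2.imwrite("pics/t1.png",cv2.resize(f["color"][150:250,220:340],(720,600),interpolation=2))
E
```

```text
t 6.67 tcp [0.6359 0.1594 0.1287] ytool deg 109.39 tilt z [-0. -0. -1.] F [ 0.  -0.5 -0.8] M [-0.05  0.03  0.04] w 0.013 j [-0.38  0.56  0.06  1.7  -0.04  0.88  1.6 ]
tool shift cm [0.07 0.09 0.07]
```

View pics/t1.png

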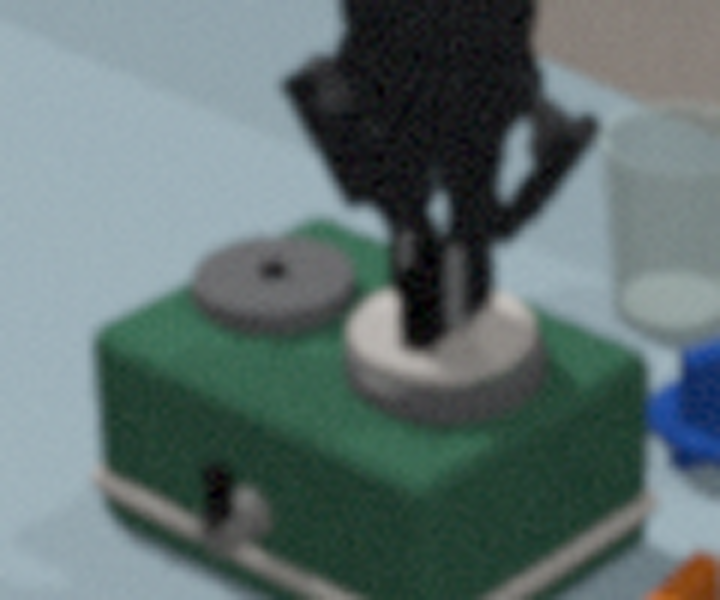

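The cap turns counter-clockwise past 13° with no resisting moment, so that's the opening direction. I'll continue to about 75°.

Call:
carry_out(
  series="0 0 0 -0.15 0; 0 0 0 -0.15 0; 0 0 0 -0.15 0; 0 0 0 -0.15 0; 0 0 0 -0.15 0; 0 0 0 -0.15 0; 0 0 0 -0.17 0; 0 0 0 0 0",
)

```text
clock: 7.72
tcp_pos: [0.636, 0.1592, 0.1287]
orientation: [2.031, -2.396, -0.0]
contact_force: [0.6, 0.3, -1.0]
grip_width: 0.0127
```

```bash
python3 to.py .635 .16 .128;  python3 - <<'E'
from h import *
f=eyes.grab_frame("side"); cv2.imwrite("pics/t2.png",cv2.resize(f["color"][150:250,220:340],(720,600),interpolation=2))
E
```

```text
t 7.72 tcp [0.636  0.1592 0.1287] ytool deg 170.58 tilt z [-0.  0. -1.] F [ 0.6  0.3 -1. ] M [-0.11 -0.05 -0.07] w 0.0127 j [-0.2   0.57 -0.2   1.69  0.14  0.9   2.53]
tool shift cm [-0.06  0.12  0.07]
```

View pics/t2.png

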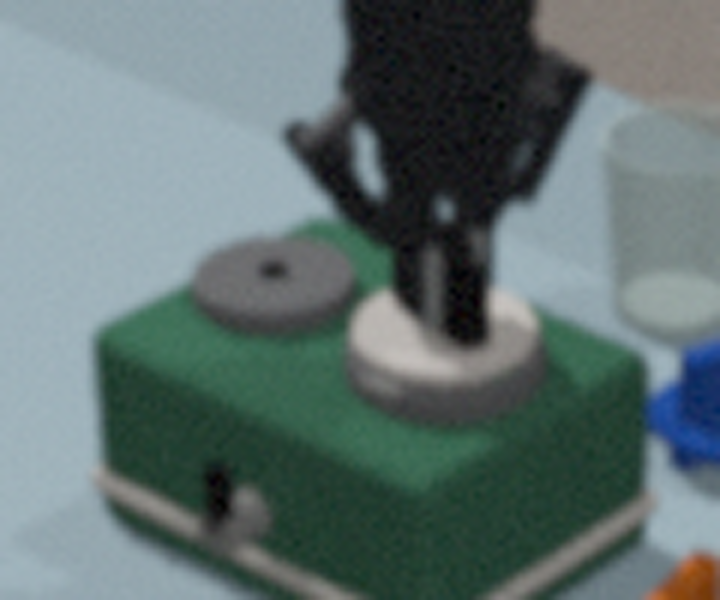

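Call:
carry_out(
  series="0 0 -0.3 0 0; 0 0 -0.4 0 0; 0 0 -0.5 0 0; 0 0 0 0 0",
)

```text
clock: 8.28
tcp_pos: [0.6364, 0.1597, 0.1415]
orientation: [-2.034, 2.393, -0.001]
contact_force: [0.1, 0.4, -0.8]
grip_width: 0.0132
```

```bash
python3 to.py
```

```text
t 8.28 tcp [0.6364 0.1597 0.1415] ytool deg 170.72 tilt z [ 0.001  0.    -1.   ] F [ 0.1  0.4 -0.8] M [-0.02  0.03 -0.  ] w 0.0132 j [-0.2   0.55 -0.2   1.68  0.13  0.92  2.53]
```

Force is about 1 N, which is the cap's weight. I'll keep lifting.

Call:
carry_out(
  series="0 0 -1 0 0; 0 0 -1.5 0 0; 0 0 -2 0 0; 0 0 -2 0 0; 0 0 -1 0 0; 0 0 0 0 0",
)

```text
clock: 9.02
tcp_pos: [0.6365, 0.1597, 0.217]
orientation: [-2.034, 2.392, -0.001]
contact_force: [0.3, -0.0, -1.4]
grip_width: 0.013
```

```bash
python3 to.py;  python3 - <<'E'
from h import *
f=eyes.grab_frame("side"); cv2.imwrite("pics/t3.png",cv2.resize(f["color"][120:300,200:416],(720,600),interpolation=2))
E
```

```text
t 9.03 tcp [0.6365 0.1597 0.217 ] ytool deg 170.74 tilt z [ 0.002  0.001 -1.   ] F [ 0.3 -0.  -1.4] M [0.05 0.03 0.02] w 0.013 j [-0.19  0.48 -0.21  1.62  0.11  1.06  2.55]
```

View pics/t3.png

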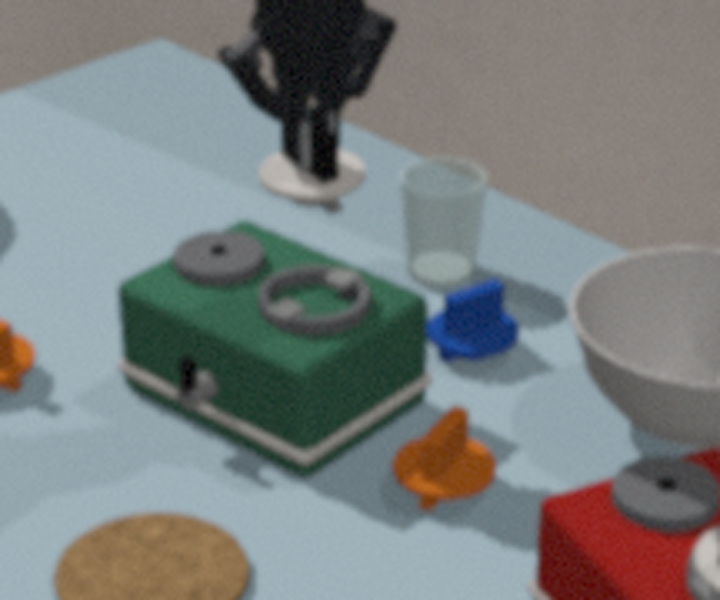

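The cap is out and the open collar shows at (315,300) in the crop. I'll turn the wrist back a little for joint margin, then move over the mat.

Call:
carry_out(
  series="0 0 0 0.15 0; 0 0 0 0.15 0; 0 0 0 0.15 0; 0 0 0 0.15 0; 0 0 0 0 0",
)

```text
clock: 9.7
tcp_pos: [0.6354, 0.1595, 0.2147]
orientation: [1.238, -2.885, 0.0]
contact_force: [0.7, -0.0, -1.3]
grip_width: 0.0131
```

```bash
python3 to.py .425 .09 .15
```

```text
t 9.7 tcp [0.6354 0.1595 0.2147] ytool deg 136.45 tilt z [-0.002 -0.001 -1.   ] F [ 0.7 -0.  -1.3] M [ 0.02 -0.01  0.03] w 0.0131 j [-0.28  0.47 -0.08  1.62  0.04  1.05  2.01]
tool shift cm [19.52 10.46  6.52]
```

Call:
carry_out(
  series="1.5 0.8 0 0 0; 3.6 1.95 0 0 0; 3.6 1.95 0 0 0; 3.6 1.95 0 0 0; 3.6 1.95 0 0 0; 2.2 1.1 0 0 0; 1.4 0.75 0 0 0; 0 0 0 0 0",
)

```text
clock: 10.7
tcp_pos: [0.4254, 0.0903, 0.2158]
orientation: [-1.238, 2.887, -0.0]
contact_force: [0.3, -0.6, -1.5]
grip_width: 0.0131
```

Call:
carry_out(
  series="0 0 2 0 0; 0 0 2.5 0 0; 0 0 2.5 0 0; 0 0 2 0 0; 0 0 0 0 0; 0 0 0 0 0",
)

```text
clock: 11.45
tcp_pos: [0.4269, 0.091, 0.1264]
orientation: [-1.237, 2.887, 0.0]
contact_force: [0.1, -0.1, -1.5]
grip_width: 0.0129
```

```bash
python3 to.py .425 .09 .0425;  python3 - <<'E'
from h import *
f=eyes.grab_frame("side"); cv2.imwrite("pics/t4.png",cv2.resize(f["color"][170:350,140:356],(720,600),interpolation=2))
for q in("cap","mat"):
  for d in spotter.mark_of(f,q): print("side",q,np.round(d["uv"],1),round(d["confidence"],2))
f=eyes.grab_frame("top"); cv2.imwrite("pics/t5.png",f["color"])
for q in("cap","mat"):
  for d in spotter.mark_of(f,q): print("top",q,np.round(d["uv"],1),round(d["confidence"],2))
E
```

```text
t 11.45 tcp [0.4269 0.091  0.1264] ytool deg 136.39 tilt z [ 0.001  0.    -1.   ] F [ 0.1 -0.1 -1.5] M [ 0.01 -0.06 -0.03] w 0.0129 j [-0.25  0.25 -0.11  2.2   0.04  0.69  1.98]
tool shift cm [0.21 0.07 8.38]
side cap [334.6 263.9] 0.79
side cap [195.8 234.9] 0.67
side cap [246.9 255.4] 0.65
side cap [343.4 224.1] 0.58
side mat [241.8 293.9] 0.94
top cap [275.6 147.9] 0.67
top cap [331.3 214.3] 0.64
top cap [171.5 285.2] 0.62
top cap [267.2 210.4] 0.27
top mat [299.3 314.2] 0.64
```

View pics/t4.png

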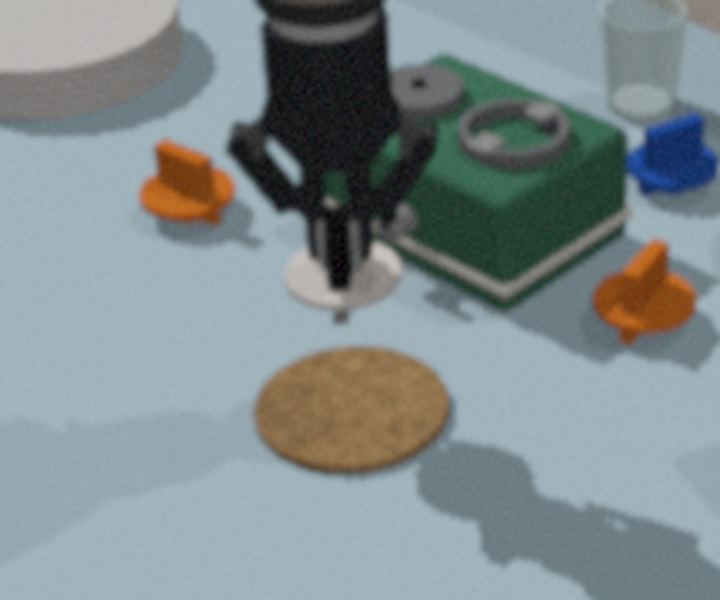

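View pics/t5.png

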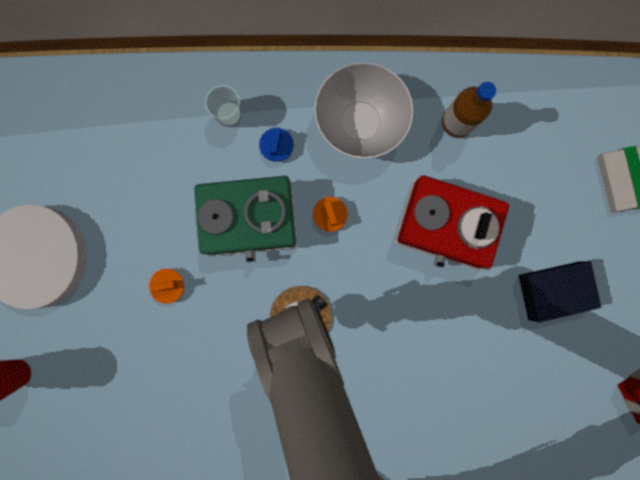

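The cap hangs over the mat in the side view: the disc is at about (342,272) in the crop and the mat at (353,408). Descending.

Call:
carry_out(
  series="0.2 0.05 2 0 0; 0 0 2 0 0; 0 0 2 0 0; 0 0 1.2 0 0; 0 0 0.6 0 0; 0 0 0 0 0; 0 0 0 0 0",
)

```text
clock: 12.62
tcp_pos: [0.4245, 0.0895, 0.0483]
orientation: [-1.236, 2.887, -0.0]
contact_force: [-0.6, 0.1, -2.2]
grip_width: 0.0133
```

```bash
python3 to.py .425 .09 .0417;  python3 - <<'E'
from h import *
f=eyes.grab_frame("side"); cv2.imwrite("pics/t6.png",cv2.resize(f["color"][230:330,180:300],(720,600),interpolation=2))
E
```

```text
t 12.62 tcp [0.4245 0.0895 0.0483] ytool deg 136.36 tilt z [ 0.001  0.    -1.   ] F [-0.6  0.1 -2.2] M [0.01 0.01 0.04] w 0.0133 j [-0.27  0.4  -0.1   2.26  0.08  0.49  1.95]
tool shift cm [-0.07 -0.01  0.66]
```

View pics/t6.png

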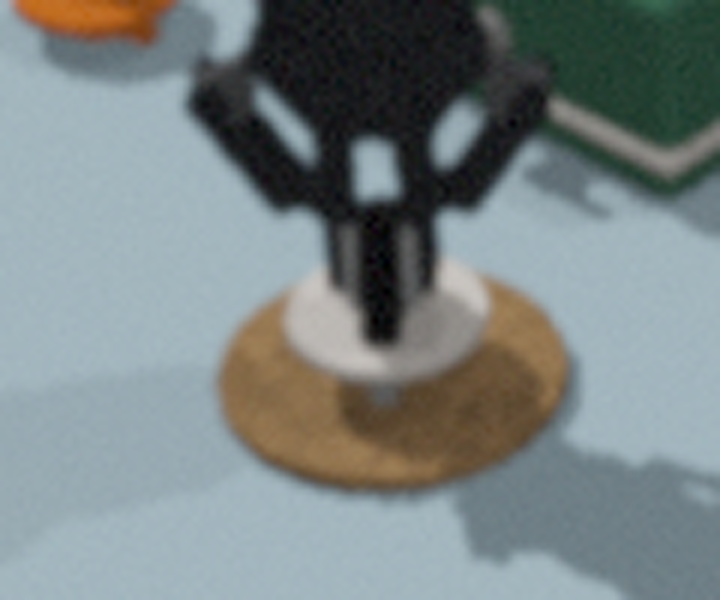

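Call:
carry_out(
  series="0 0 0.3 0 0; 0 0 0.2 0 0; 0 0 0.1 0 0; 0 0 0 0 0",
)

```text
clock: 13.18
tcp_pos: [0.4241, 0.0894, 0.0417]
orientation: [1.237, -2.888, -0.0]
contact_force: [0.2, -0.1, -1.9]
grip_width: 0.0133
```

```bash
python3 to.py .425 .09 .0417;  python3 - <<'E'
from h import *
f=eyes.grab_frame("side"); cv2.imwrite("pics/t7.png",cv2.resize(f["color"][230:330,180:300],(720,600),interpolation=2))
for X in([.4245,.0895,.008],[.4245,.0895,.0353],[.4245,.0895,.029]): print((proj(f,X)-[180,230])*6)
E
```

```text
t 13.18 tcp [0.4241 0.0894 0.0417] ytool deg 136.36 tilt z [-0. -0. -1.] F [ 0.2 -0.1 -1.9] M [-0.05  0.04 -0.01] w 0.0133 j [-0.27  0.41 -0.09  2.26  0.08  0.47  1.95]
tool shift cm [-0.11 -0.03  0.  ]
[389.63892472 365.89219033]
[384.97227341 306.80065962]
[386.0565558  320.56375179]
```

View pics/t7.png

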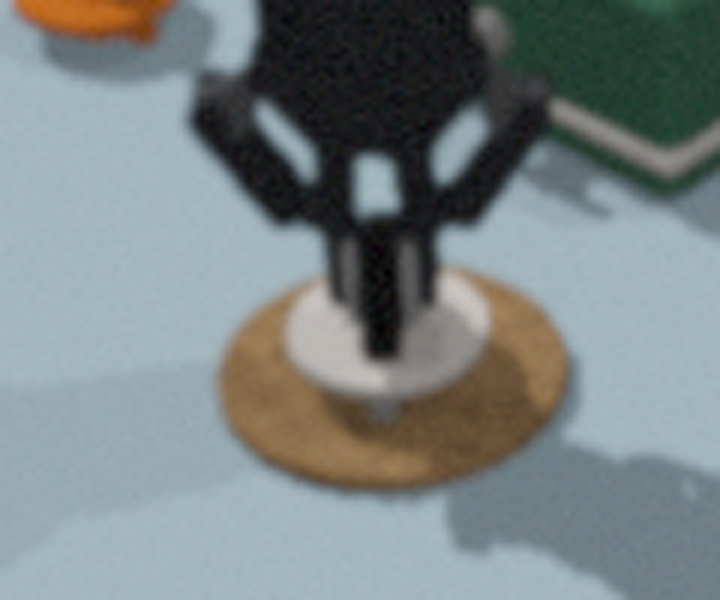

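Seen minus predicted pixels are about the same for the mat (+5,+12) and the disc (+2,+13), so the cap is centred. The last step is to feel for contact.

Call:
carry_out(
  series="-0.05 0 0.1 0 0; 0 0 0.1 0 0; 0 0 0 0 0",
)

```text
clock: 13.6
tcp_pos: [0.4243, 0.0894, 0.0415]
orientation: [1.236, -2.888, 0.001]
contact_force: [-7.5, -3.2, 29.0]
grip_width: 0.0128
```

```bash
python3 to.py .425 .09 .0417
```

```text
t 13.6 tcp [0.4243 0.0894 0.0415] ytool deg 136.33 tilt z [-0.    -0.001 -1.   ] F [-7.5 -3.2 29. ] M [-0.47  1.83  0.03] w 0.0128 j [-0.27  0.42 -0.09  2.26  0.08  0.47  1.95]
tool shift cm [-0.09 -0.01 -0.02]
```

Contact at 29 N. I'll back off 2 mm, which should leave it only just touching, and release by opening partway: the fingers swing back as they open.

Call:
carry_out(
  series="0 0 -0.1 0 0; 0 0 -0.07 0 0; 0 0 0 0 0",
)

```text
clock: 13.98
tcp_pos: [0.4246, 0.0898, 0.0416]
orientation: [-1.237, 2.888, -0.0]
contact_force: [-1.5, -1.1, 4.7]
grip_width: 0.013
```

```bash
python3 to.py .425 .09 .0417
```

```text
t 13.97 tcp [0.4246 0.0898 0.0416] ytool deg 136.36 tilt z [ 0.  0. -1.] F [-1.5 -1.1  4.7] M [-0.08  0.31 -0.05] w 0.013 j [-0.27  0.42 -0.09  2.26  0.08  0.47  1.95]
tool shift cm [-0.05 -0.02 -0.01]
```

Call:
carry_out(
  series="0 0 0 0 0.3; 0 0 0 0 0.5; 0 0 0 0 0.7; 0 0 0 0 0.7; 0 0 0 0 0.7; 0 0 0 0 0.7",
)

```text
clock: 14.72
tcp_pos: [0.4244, 0.0898, 0.0415]
orientation: [-1.237, 2.888, 0.0]
contact_force: [-0.4, -0.8, 0.6]
grip_width: 0.0599
```

Call:
carry_out(
  series="0 0 -0.8 0 0.7; 0 0 -2 0 0.7; 0 0 -3 0 0.7; 0 0 -4 0 0.7; 0 0 -3 0 0.7; 0 0 -2 0 0.7; 0 0 0 0 0.7",
)

```text
clock: 15.6
tcp_pos: [0.4254, 0.0901, 0.1912]
orientation: [-1.235, 2.884, -0.001]
contact_force: [-0.1, -0.0, 0.4]
grip_width: 0.0599
```

```bash
python3 to.py;  python3 - <<'E'
from h import *
f=eyes.grab_frame("side"); cv2.imwrite("pics/t8.png",cv2.resize(f["color"][150:350,160:400],(720,600),interpolation=2))
for q in("cap","mat"):
  for d in spotter.mark_of(f,q): print("side",q,np.round(d["uv"],1),round(d["confidence"],2),atz(f,d["uv"],.008 if q=="cap" else 0).round(4))
E
```

```text
t 15.6 tcp [0.4254 0.0901 0.1912] ytool deg 136.36 tilt z [ 0.004  0.001 -1.   ] F [-0.1 -0.   0.4] M [ 0.01 -0.02 -0.04] w 0.0599 j [-0.24  0.14 -0.12  2.15  0.02  0.84  2.  ]
side cap [343.  222.9] 0.96 [0.7883 0.1362 0.008 ]
side cap [195.8 235.3] 0.94 [0.4766 0.3528 0.008 ]
side cap [334.4 264.2] 0.73 [0.6394 0.0231 0.008 ]
side cap [244.4 291.7] 0.62 [0.422  0.0883 0.008 ]
side mat [247.4 294.5] 0.89 [0.4266 0.0842 0.    ]
```

View pics/t8.png

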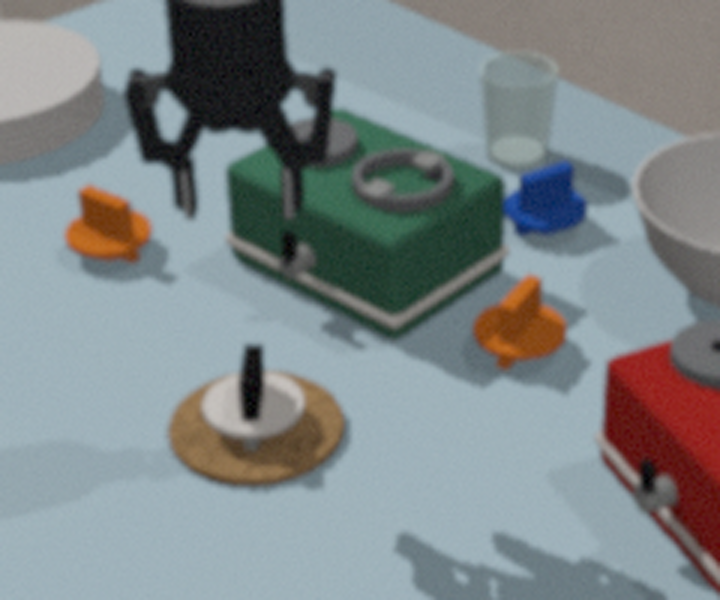

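Call:
carry_out(
  series="-2 2 0 0 0.7; -3.5 3.3 0 0 0.7; -3.5 3.3 0 0 0.7; -3.5 3.3 0 0 0.7; -3.5 3.3 0 0 0.7; -1.5 1.5 0 0 0.7; 0 0 0 0 0.7",
)

```text
clock: 16.62
tcp_pos: [0.4235, 0.3323, 0.1884]
orientation: [1.239, -2.885, 0.0]
contact_force: [0.1, -0.2, 0.0]
grip_width: 0.0598
```

```bash
python3 to.py;  python3 - <<'E'
from h import *
f=eyes.grab_frame("top"); im=f["color"]; cv2.imwrite("pics/t9.png",im)
cv2.imwrite("pics/t10.png",cv2.resize(im[270:360,245:365],(800,600),interpolation=2))
for d in spotter.trace(f,"mat")[:1]:
    c=max(cv2.findContours(d["pixels"].astype(np.uint8),0,1)[0],key=cv2.contourArea); e=cv2.fitEllipse(cv2.convexHull(c)); print("mat",e,atz(f,e[0],.008))
hsv=cv2.cvtColor(im,cv2.COLOR_BGR2HSV); w=((hsv[...,1]<70)&(hsv[...,2]>80)).astype(np.uint8); w[:295]=0;w[338:]=0;w[:,:280]=0;w[:,322:]=0
c=max(cv2.findContours(w,0,1)[0],key=cv2.contourArea); e=cv2.fitEllipse(cv2.convexHull(c)); print("disc",e,atz(f,e[0],.029))
E
```

```text
t 16.62 tcp [0.4235 0.3323 0.1884] ytool deg 136.49 tilt z [-0.002 -0.001 -1.   ] F [ 0.1 -0.2  0. ] M [-0.05  0.01 -0.  ] w 0.0598 j [-0.58  0.32 -0.24  1.92  0.1   0.91  1.51]
mat ((300.70538330078125, 316.4761657714844), (61.56854248046875, 62.042110443115234), 75.9488525390625) [0.42494749 0.09166245 0.008     ]
disc ((300.6365966796875, 318.1808776855469), (36.238563537597656, 36.48303985595703), 35.614768981933594) [0.4231535  0.09126004 0.029     ]
```

View pics/t10.png

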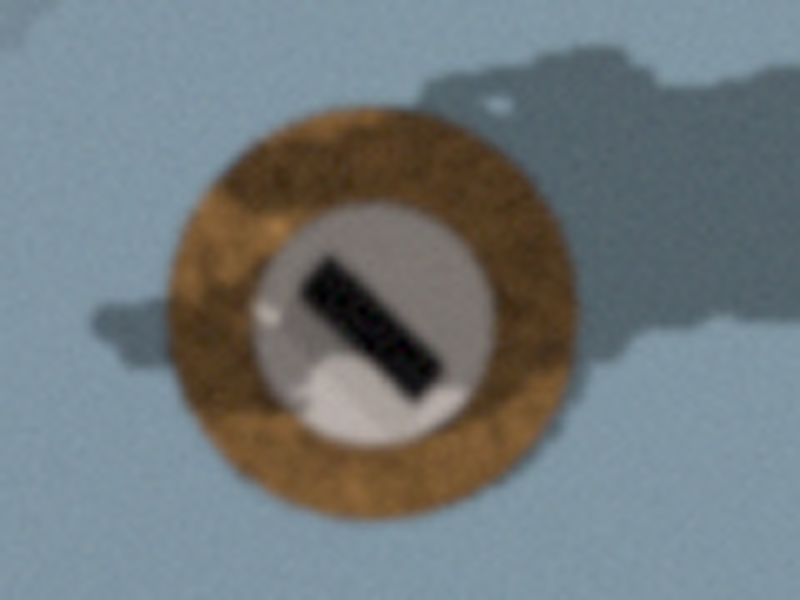

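View pics/t9.png

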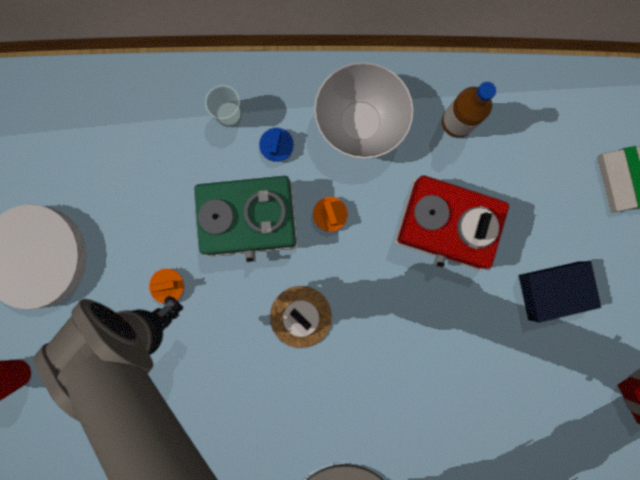

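The top view shows the cap upright at (301,318), about 2 mm from the mat centre at (301,316). The red cap and the look-alikes haven't moved, and the arm is touching nothing. Handing in.

```bash
python3 -c "
from bench import r
print(r.get_obs()['qvel'].round(3)); print(r.hand_in())"
```

```text
[ 0.014 -0.013  0.007  0.005  0.     0.    -0.002]
the job is handed in; nothing more can be done
None
```

The green cooler's cap is off and standing upright on the cork mat, about 2 mm from its centre. I handed the job in at about 16.7 s.

- **Which way it opens:** counter-clockwise seen from above, the usual way. I tried that way first: it went past 13° with no resisting moment. I did not touch the hard stop on the other side.
- **Removal:** I turned the cap about 75° and lifted it straight out; the wrist felt only about its weight.
- **Placing:** I pressed until the mat pushed back with 29 N, eased off to 5 N, let go and moved clear.
- **Last checks:** In the final top picture the cap stands upright, and the red cap and the blue and orange look-alikes look unmoved. The force on the tool was about 0 N.
- **Disagreements:** The side camera sits about 2 mm off against the top one and the arm. My automatic fit of the cap's pose from the pictures failed, so I aligned its outline by eye.

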